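Clear the scanner window and hold a boxed candle over it to be read

TASK

Someone has parked a round tin on the barcode scanner: set it down upright in the tray with the other round tins and let go of it. Then pick up the long carton, carry it over the stock in between and hold it upright over the scanner's glass, centred and with its long sides along the glass's long sides, its underside about two centimetres above the glass and never touching the scanner. Finish while still holding it there, steady, in the gripper, and do not drop the tin or disturb any other stock.

Things in the scene. Friction and masses are not known exactly. Their poses are not given: they have to be found in the camera images.
- scanner_glass (a point): Centre of the scanner's glass, on its top surface, 56 mm above the bench. The barcode scanner is a flat black and grey box, 112 x 148 x 56 mm high, fixed to the bench, looking straight up through a dark glass of 76 mm (along this point's x) by 105 mm (along its y, the long side), which is raised about 1 mm over the black frame. z is up.
- tin_center (a point): Centre of the round aluminium tin left standing on the scanner's glass: 58 mm in diameter, 34 mm high, about 70 g, closed; the centre is 17 mm above its underside. z is up its axis.
- tin_tray: Open wooden tray holding two more of the same round tins: 180 mm (its x) by 130 mm (its y) outside, 35 mm high, walls and floor 4 mm, fixed to the bench. Origin: centre of its underside; its +x half, away from the robot, holds the two tins, its -x half is empty. It lies beside the canister tray, which is the same; either may be on the left.
- tin_tray_space (a point): Middle of the empty part of the tin tray, on the tray's floor (4 mm above the bench). x and y as the tray's. The empty part is about 108 mm along x by 122 mm along y.
- canister_tray: The same wooden tray (180 x 130 x 35 mm, origin: centre of its underside), fixed to the bench, holding two slim canisters in its +x half. The tin does not belong here.
- long_carton_center (a point): Centre of the long carton to be scanned, a closed stiff brown cardboard box (a boxed candle, about 250 g) standing on the bench on the other side of the trays from the scanner: 56 mm along its x, 100 mm along its y (the long sides), 80 mm high; the centre is 40 mm above its underside, which bears the barcode label. z is up. It is gripped across its 56 mm width.
- square_carton_center (a point): Centre of another brown carton, square, 66 x 66 x 60 mm high, that stands further back and stays where it is.
- stock_tin_a_center (a point): Centre of one round tin in the tin tray (58 mm in diameter, 34 mm high, loose).
- stock_tin_b_center (a point): Centre of the other round tin in the tin tray (the same).
- canister_a_center (a point): Centre of one slim aluminium canister in the canister tray: 44 mm in diameter, 66 mm high and a 4 mm knob on top, loose.
- canister_b_center (a point): Centre of the other canister (the same).
- jar_a_center (a point): Centre of a candle jar, orange-brown with a black lid, 62 mm in diameter, 72 mm high, loose; the three jars stand in a loose row between the robot and the trays.
- jar_b_center (a point): Centre of the second candle jar (the same).
- jar_c_center (a point): Centre of the third candle jar (the same).
- bowl: Empty white bowl, 110 mm across, 45 mm high, loose. Origin: centre of its underside.
- tape_roll: Roll of packing tape lying flat, 100 mm across, 48 mm high, loose. Origin: centre of its underside.
Things that resemble listed ones, but are neither listed nor needed, are in the scene too. What is shaped like the part that bears tin_center but black is not meant.

How it is judged:
By the outcome, as a careful person would: the job done as asked, in the order asked, and still so for the second after the job is handed in, while the arm keeps its last pose, push and grip.
It also fails if it takes over 61 s, if anything falls off the work surface, if the arm or the gripper's body presses on something with over 40 N, if the wrist force passes 120 N, or if a joint passes its speed limit or range.

ROBOT

A 6-joint arm with a two-finger parallel gripper is mounted at the origin on the work surface. World frame = base frame: x ahead of the robot, y to its left, z up, the work surface at z = 0. Lengths are in m, angles in rad, forces in N, time in s.
With the tool pointing down it reaches from about 0.35 to 0.775 m from the base axis. Payload 7.3 kg.
Tool frame: the origin (TCP) lies on the centre line of the jaws, within the pads' length; the fingertips stand tip_reach ahead of it and the grasp point (between the pads) lies 6 mm ahead of it (tip_reach is the distance from the TCP to the fingertips, in m); x points along the fingers, y is the direction in which the jaws open and shut, and the axes are right-handed (so a half turn about x gives the same grasp; the last joint's range is limited). The gripper opens to 92 mm and grips with 3 to 60 N. Pads are 19 mm wide; open, the fingers measure 130 mm over their backs; the gripper's body (75 mm by 190 mm) begins 47 mm behind the grasp point.
Start: joints at [1.018, 0.342, 1.524, -0, 1.275, -0.146], TCP at [0.208, 0.482, 0.252] pointing down, gripper open.
Joint ranges: [-2.53, 2.53], [-0.77, 2.02], [0.04, 2.7], [-1, 4.14], [0.28, 2.66], [-3.11, 3.11]. Speed limits (rad/s): [2.57, 2.57, 3.14, 3.14, 3.14, 3.14].

INTERFACE

Orientations are given as [roll, pitch, yaw] about the fixed x, y, z axes, in that order (R = Rz(yaw) Ry(pitch) Rx(roll)).
In Python, from cell import observe, read_camera, get_calibration, hand_in, tip_reach gives the robot as it stands. The module is installed in compiled form; this text tells all that it offers.
- The arm moves only by the shell command python3 -m crank 'ROWS' [FORCE]. ROWS is JSON, a list of rows, each an object of numbers: "fingers": the opening, from -1 (shut) to 1 (fully open); "tx", "ty", "tz": the shift along the tool's x, y, z in units of 40 mm (1.0 is 40 mm); "roll": the turn about the tool's x in units of 10 degrees (1.0 is 10 degrees). In form: [{"fingers": .., "tx": .., "ty": .., "tz": .., "roll": ..}, ...]. A call has exactly 8 rows; each row is the pose to reach, as a shift and turn from the pose commanded when the call began, along the tool's axes at that moment; what a row does not reach only later rows make up. A row lasts 1/8 s, in which the tool goes at most 62.5 mm and 10.7 degrees, less where a joint would pass 70% of its speed; a pose out of reach is approached as far as the arm can. A call with a gripper value outside its range is refused whole. The fingers move at their own pace and stop on an object; FORCE is the grip in N (left out, the last holds). Time passes only in rows, so rows that repeat a pose let the fingers close, or fill a call up. It gives the time, the measured TCP pose, the force and the opening at its end, in the units of the state.
- observe(): the state, without advancing time (a new reading comes with each control period).
- read_camera(name): name is "scene" or "top"; returns (picture, depth): 384x512x3 uint8, red, green, blue; 384x512 float32, m along the optical axis (not along the pixel's ray), 0 where there is no reading.
- get_calibration(name): a dict with "vertical_fov" (degrees; the focal length in pixels is half the picture's height over the tangent of half this angle, whatever the lens; pixels are square), "cx", "cy" (the principal point, pixels), "pose" (4x4, takes a point from camera to world coordinates). Camera axes: x right, y down, z forward; pixel columns grow to the right and rows downward; lengths in m; the calibration is good to about 2 mm. A picture is of the moment at which its call begins. get_calibration takes no time and is no camera call.
- hand_in(): hands the job in, once; it reports no verdict.
The state is a dict: "time": time; "qpos": joint angles; "qvel": joint speeds; "joint_efforts": joint torques, N m; "tool_pos": TCP position; "tool_rot": TCP orientation; "contact_force": force on the tool from outside, world axes, zero at the start; "torque": the same for the moment, N m; "opening": finger opening in m.
Only numpy, scipy, OpenCV 4.12 (cv2) and the standard library are available. Lean on these libraries where they do the work, as an engineer would, in place of code of your own. Each camera call takes 0.05 s, during which the arm holds its last target. There are 200 camera calls.

## Working session

There is one attempt and no reset: what is moved stays moved. The work goes in short steps, Python scripts to look and compute and a shell command to move; the robot and the scene stay as the last step left them, time stands still between calls to the robot, and variables do not carry over. Pictures are saved under pics/ and viewed, about 8 in all and at most 12, crops included, and the job is handed in when it is done.

```bash
mkdir -p pics; cat > h.py <<'E'
import numpy as np, cv2
from cell import *
def K(n):
    c=get_calibration(n); f=192/np.tan(np.radians(c["vertical_fov"])/2); return f,c["cx"],c["cy"],np.array(c["pose"])
def ray(n,u,v,z):
    f,cx,cy,T=K(n); d=T[:3,:3]@np.array([(u-cx)/f,(v-cy)/f,1]); o=T[:3,3]; return o+d*(z-o[2])/d[2]
def cloud(n,D):
    f,cx,cy,T=K(n); v,u=np.mgrid[:384,:512]; P=np.stack([(u-cx)/f*D,(v-cy)/f*D,D],-1)
    return P@T[:3,:3].T+T[:3,3]
E
python3 - <<'E'
from h import *
for n in("scene","top"):
    p,d=read_camera(n); np.savez(n+"0.npz",p=p,d=d); cv2.imwrite(f"pics/{n}0.png",cv2.resize(p[:,:,::-1],(768,576),interpolation=cv2.INTER_CUBIC)); print(n,K(n))
print(observe(),tip_reach)
E
```

```text
scene (np.float64(349.2345997431034), 250.33361267472844, 189.95657082924703, array([[ 0.3058801 ,  0.57031688, -0.76234902,  1.36483064],
       [ 0.95204763, -0.17773221,  0.24903126, -0.34491622],
       [ 0.00653275, -0.80196628, -0.59733358,  0.70545421],
       [ 0.        ,  0.        ,  0.        ,  1.        ]]))
top (np.float64(415.2643116703031), 251.96579075761554, 189.02945014082644, array([[-0.02235839, -0.98834033,  0.15061041,  0.3160015 ],
       [-0.9995928 ,  0.02477131,  0.01416373, -0.10513223],
       [-0.01772941, -0.1502324 , -0.98849173,  1.40965822],
       [ 0.        ,  0.        ,  0.        ,  1.        ]]))
{'time': 0.1, 'qpos': array([ 1.01801089e+00,  3.42656686e-01,  1.52490938e+00,  2.84019122e-06,
        1.27536874e+00, -1.45981374e-01]), 'qvel': array([-0.00039098, -0.00201982, -0.00469638, -0.00087533, -0.00020314,
        0.00122478]), 'joint_efforts': array([ 1.63147000e-03, -4.32004058e+01, -2.44696552e+01,  7.18649849e-02,
        5.26074821e-02, -5.79013181e-05]), 'tool_pos': array([0.20753289, 0.48189714, 0.25111676]), 'tool_rot': array([-1.71880134,  1.56945417, -2.12560622]), 'contact_force': array([-0.13358522,  0.8101198 , -0.19162147]), 'torque': array([0.00147849, 0.02066969, 0.01893661]), 'opening': 0.09168720125187867} 0.025
```

View pics/scene0.png

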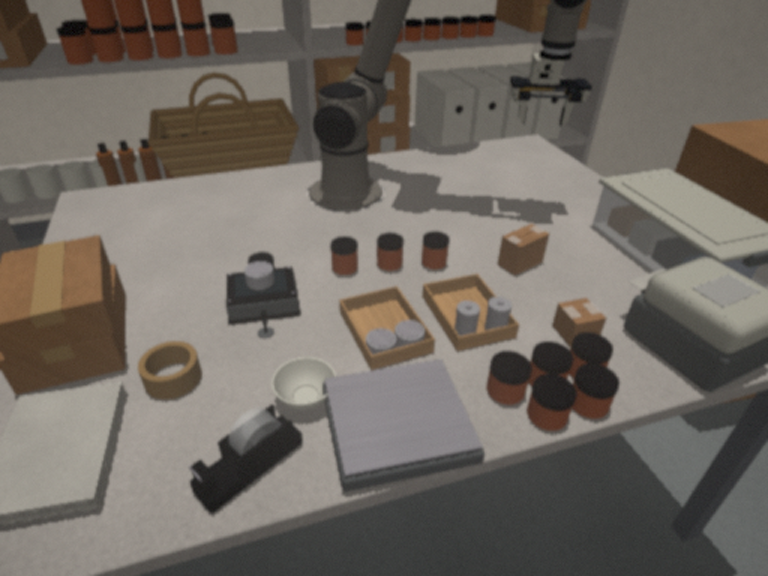

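View pics/top0.png

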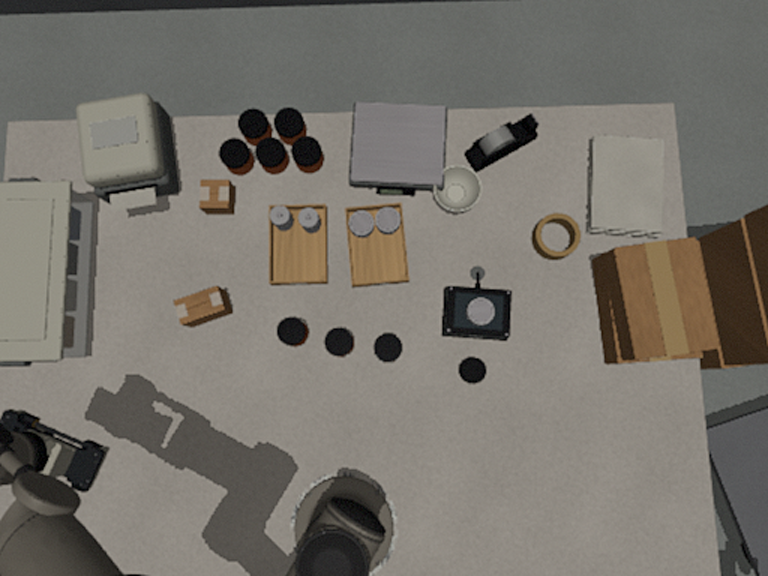

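The scene view (768x576) shows the grey tin on the scanner at (260,274) and a black lookalike behind it at (261,262). The top view has these:
- Silver tin on the scanner glass at (481,311), which is the one wanted.
- Black round lookalike on the bench at (472,369), to be ignored.
- Stock tins at (361,222) and (387,220), in the tin tray centred at (378,245).
- Canister tray at (298,245).
- Long carton at (202,306) and square carton at (217,196), so the long carton is the one further from the trays' back.

Next I'll measure and take one close crop.

```bash
python3 - <<'E'
from h import *
C={}
for n in("scene","top"):
    z=np.load(n+"0.npz"); C[n]=cloud(n,z["d"].astype(float)); C[n][z["d"]==0]=np.nan
A=C["top"]; B=C["scene"]
def rect(name,c,r,z0,z1,src=("top","scene")):
    for n in src:
        P=C[n].reshape(-1,3); m=(np.hypot(P[:,0]-c[0],P[:,1]-c[1])<r)&(P[:,2]>z0)&(P[:,2]<z1); Q=P[m]
        if len(Q)<5: print(name,n,len(Q)); continue
        (cx,cy),(w,h),a=cv2.minAreaRect((Q[:,:2]*1000).astype(np.float32)); print(name,n,len(Q),"ctr",round(cx,1),round(cy,1),"wh",round(w,1),round(h,1),"ang",round(a,1),"ztop",np.round(np.nanpercentile(Q[:,2],[50,95]),4), "mean",np.round(Q[:,:2].mean(0),4))
z_={'tin':(481,311,.09),'carton':(202,306,.08),'scan':(477,313,.055),'tray':(378,245,.03),'sq':(217,196,.06),'ctray':(298,245,.035),'jarA':(292,331,.07),'jarB':(339,342,.07),'jarC':(388,347,.07),'blk':(472,369,.034),'bowl':(457,190,.045),'st1':(361,222,.038),'st2':(387,220,.038),'can1':(280,216,.066),'can2':(309,217,.066)}
for k,(u,v,z) in z_.items(): print(k,np.round(ray("top",u/1.5,v/1.5,z),4))
g=lambda k:ray("top",z_[k][0]/1.5,z_[k][1]/1.5,z_[k][2])
print("bench",np.nanmedian(A[180:200,165:175,2]) )
rect("tin",g('tin'),.045,.08,.11); rect("scan",g('scan'),.11,.05,.065); rect("scanall",g('scan'),.11,.035,.12)
rect("carton",g('carton'),.075,.07,.1); rect("cartonall",g('carton'),.08,.03,.1)
rect("tray",g('tray'),.115,.03-.004,.05,); 
rect("sq",g('sq'),.06,.05,.08)
for k in('jarA','jarB','jarC'): rect(k,g(k),.05,.06,.09)
p=np.load("top0.npz")["p"]
a=cv2.resize(p[180:260,280:360,::-1],(480,480),interpolation=cv2.INTER_CUBIC)
b=cv2.resize(p[110:230,110:290,::-1],None,fx=4,fy=4,interpolation=cv2.INTER_CUBIC)
b=cv2.resize(p[185:225,105:165,::-1],(480,320),interpolation=cv2.INTER_CUBIC); b=np.vstack([b,np.zeros((160,480,3),np.uint8)])[:, :320+0] if 0 else cv2.resize(b,(320,213)); bb=np.zeros((480,320,3),np.uint8); bb[:213]=b
cv2.imwrite("pics/c1.png",np.hstack([a,bb]))
E
```

```text
tin [ 0.4527 -0.3036  0.09  ]
carton [0.4791 0.2948 0.08  ]
scan [ 0.4521 -0.3     0.055 ]
tray [ 0.6144 -0.0875  0.03  ]
sq [0.7299 0.2719 0.06  ]
ctray [0.618  0.0932 0.035 ]
jarA [0.4213 0.1017 0.07  ]
jarB [0.3953 0.0005 0.07  ]
jarC [ 0.3821 -0.1044  0.07  ]
blk [ 0.3318 -0.2865  0.034 ]
bowl [ 0.7335 -0.2692  0.045 ]
st1 [ 0.6668 -0.0503  0.038 ]
st2 [ 0.6698 -0.1092  0.038 ]
can1 [0.6782 0.1286 0.066 ]
can2 [0.6741 0.064  0.066 ]
bench -0.00016915713138887511
tin top 259 ctr 452.6 -300.2 wh 55.3 55.0 ang 88.5 ztop [0.0894 0.0939] mean [ 0.4522 -0.3003]
tin scene 219 ctr 457.1 -301.4 wh 56.5 55.1 ang 70.4 ztop [0.0921 0.0946] mean [ 0.4623 -0.3015]
scan top 1018 ctr 455.6 -300.8 wh 140.3 103.7 ang 84.4 ztop [0.0546 0.0594] mean [ 0.4552 -0.2993]
scan scene 760 ctr 458.0 -300.4 wh 138.9 109.0 ang 84.9 ztop [0.0575 0.0604] mean [ 0.4724 -0.3026]
scanall top 1436 ctr 426.7 -297.4 wh 145.2 166.7 ang 83.7 ztop [0.055 0.091] mean [ 0.4528 -0.2978]
scanall scene 1271 ctr 430.0 -296.4 wh 142.4 174.1 ang 83.8 ztop [0.0576 0.0931] mean [ 0.4759 -0.3021]
carton top 550 ctr 481.7 304.7 wh 
[... 602 characters left out ...]
0 ztop [0.0599 0.0647] mean [0.7343 0.2808]
sq scene 440 ctr 738.6 280.4 wh 69.0 69.4 ang 89.4 ztop [0.062  0.0641] mean [0.7431 0.2769]
jarA top 286 ctr 420.3 107.3 wh 59.4 58.2 ang 89.2 ztop [0.0719 0.0762] mean [0.4207 0.1066]
jarA scene 187 ctr 426.9 106.2 wh 59.3 62.4 ang 71.0 ztop [0.0741 0.0766] mean [0.431 0.104]
jarB top 291 ctr 395.3 3.9 wh 58.7 58.3 ang 89.7 ztop [0.0712 0.0757] mean [0.3954 0.0036]
jarB scene 182 ctr 400.8 2.4 wh 58.7 59.6 ang 73.8 ztop [0.0739 0.0764] mean [0.4055 0.0014]
jarC top 290 ctr 380.2 -102.2 wh 57.9 57.9 ang 89.3 ztop [0.0714 0.0764] mean [ 0.3804 -0.1015]
jarC scene 196 ctr 384.0 -101.5 wh 60.3 61.4 ang 87.8 ztop [0.0739 0.0759] mean [ 0.3899 -0.1031]
```

View pics/c1.png

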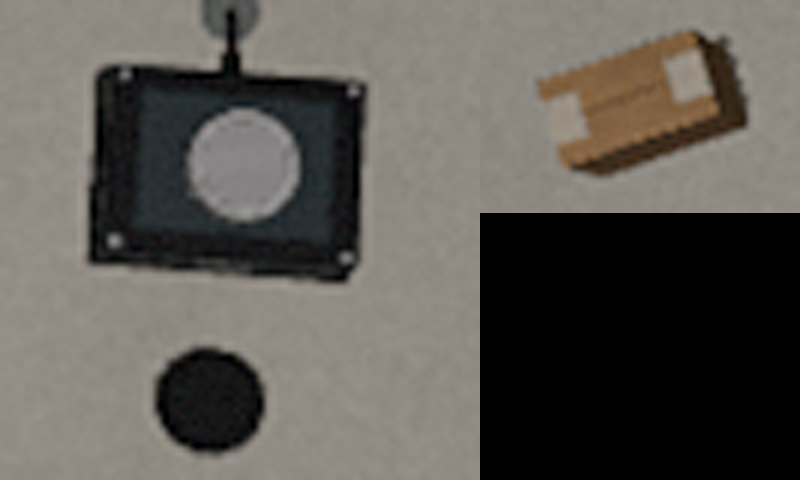

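```bash
cat >> h.py <<'E'
from scipy.spatial.transform import Rotation as Ro
def go(x,y,z,jaw=None,s=None):
    """units of tx,ty,tz,roll to bring TCP to x,y,z with jaw axis at angle jaw (deg, mod 180)"""
    s=s or observe(); R=Ro.from_euler("xyz",s["tool_rot"]).as_matrix()
    a=np.degrees(np.arctan2(R[1,1],R[0,1])); d=R.T@(np.array([x,y,z])-s["tool_pos"])/.04
    r=0 if jaw is None else (a-jaw+90)%180-90
    print("now",np.round(s["tool_pos"],4),"jaw",round(a,1),"q",np.round(s["qpos"],2),"open",round(s["opening"],4),"F",np.round(s["contact_force"],1),"t",round(s["time"],2),"\n rows: tx %.3f ty %.3f tz %.3f roll %.2f"%(*d,r/10))
E
python3 - <<'E'
from h import *
s=observe(); print(Ro.from_euler("xyz",s["tool_rot"]).as_matrix().round(3))
go(.48,.1,.25,94); go(.4545,-.301,.2,94)
for n in("top","scene"):
    z=np.load(n+"0.npz"); P=cloud(n,z["d"].astype(float)).reshape(-1,3)[z["d"].ravel()>0]
    m=(P[:,0]>.515)&(P[:,0]<.58)&(abs(P[:,1]+.3)<.06)&(P[:,2]>.006); print("stalk",n,m.sum(),P[m].max(0) if m.any() else 0)
    m=(abs(P[:,0]-.58)<.06)&(abs(P[:,1]+.085)<.05); print("floor",n,np.median(P[m,2]))
E
```

```text
[[-0.001  0.396  0.918]
 [-0.001  0.918 -0.396]
 [-1.    -0.001 -0.   ]]
now [0.2075 0.4819 0.2511] jaw 66.7 q [ 1.02  0.34  1.52  0.    1.28 -0.15] open 0.0917 F [-0.1  0.8 -0.2] t 0.1 
 rows: tx 0.034 ty -6.073 tz 10.033 roll -2.73
now [0.2075 0.4819 0.2511] jaw 66.7 q [ 1.02  0.34  1.52  0.    1.28 -0.15] open 0.0917 F [-0.1  0.8 -0.2] t 0.1 
 rows: tx 1.296 ty -15.530 tz 13.415 roll -2.73
stalk top 32 [ 0.57732348 -0.24713601  0.02840394]
floor top 0.003921178728871322
stalk scene 130 [ 0.57621378 -0.24008201  0.059598  ]
floor scene 0.005656293288578529
```

```bash
python3 -m crank '[{"fingers":1,"tx":0,"ty":-6.07,"tz":10.03,"roll":-0.7},{"fingers":1,"tx":0,"ty":-6.07,"tz":10.03,"roll":-1.4},{"fingers":1,"tx":0,"ty":-6.07,"tz":10.03,"roll":-2.1},{"fingers":1,"tx":0,"ty":-6.07,"tz":10.03,"roll":-2.73},{"fingers":1,"tx":0,"ty":-6.07,"tz":10.03,"roll":-2.73},{"fingers":1,"tx":0,"ty":-6.07,"tz":10.03,"roll":-2.73},{"fingers":1,"tx":0,"ty":-6.07,"tz":10.03,"roll":-2.73},{"fingers":1,"tx":0,"ty":-6.07,"tz":10.03,"roll":-2.73}]' 20; python3 -c "
from h import *
go(.4545,-.301,.2,94)"
```

```text
time: 1.1
tool_pos: [0.4813, 0.0977, 0.2513]
tool_rot: [-2.541, 1.57, -2.474]
contact_force: [-0.6, 1.0, -0.1]
opening: 0.0918
now [0.4813 0.0977 0.2513] jaw 93.8 q [ 0.04  0.28  1.61 -0.    1.25 -1.59] open 0.0918 F [-0.6  1.  -0.1] t 1.1 
 rows: tx 1.286 ty -9.900 tz -1.335 roll -0.02
```

```bash
python3 -m crank '[{"fingers":1,"tx":1.2,"ty":-9.9,"tz":-1.33,"roll":0},{"fingers":1,"tx":1.2,"ty":-9.9,"tz":-1.33,"roll":0},{"fingers":1,"tx":1.2,"ty":-9.9,"tz":-1.33,"roll":0},{"fingers":1,"tx":1.2,"ty":-9.9,"tz":-1.33,"roll":0},{"fingers":1,"tx":1.2,"ty":-9.9,"tz":-1.33,"roll":0},{"fingers":1,"tx":1.2,"ty":-9.9,"tz":-1.33,"roll":0},{"fingers":1,"tx":1.2,"ty":-9.9,"tz":-1.33,"roll":0},{"fingers":1,"tx":1.2,"ty":-9.9,"tz":-1.33,"roll":0}]'; python3 - <<'E'
from h import *
go(.4545,-.301,.09,94)
p,d=read_camera("scene"); q,e=read_camera("top")
a=cv2.resize(p[100:240,110:250,::-1],(390,390),interpolation=cv2.INTER_CUBIC); b=cv2.resize(q[130:270,250:390,::-1],(390,390),interpolation=cv2.INTER_CUBIC)
cv2.imwrite("pics/c2.png",np.hstack([a,b]))
E
```

```text
time: 2.1
tool_pos: [0.4539, -0.2999, 0.2027]
tool_rot: [2.358, 1.569, 2.425]
contact_force: [-0.3, 0.7, 0.3]
opening: 0.0917
now [ 0.4539 -0.2999  0.2027] jaw 93.8 q [-0.72  0.42  1.55 -0.    1.18 -2.36] open 0.0917 F [-0.3  0.7  0.3] t 2.1 
 rows: tx 2.817 ty -0.031 tz 0.017 roll -0.02
```

View pics/c2.png

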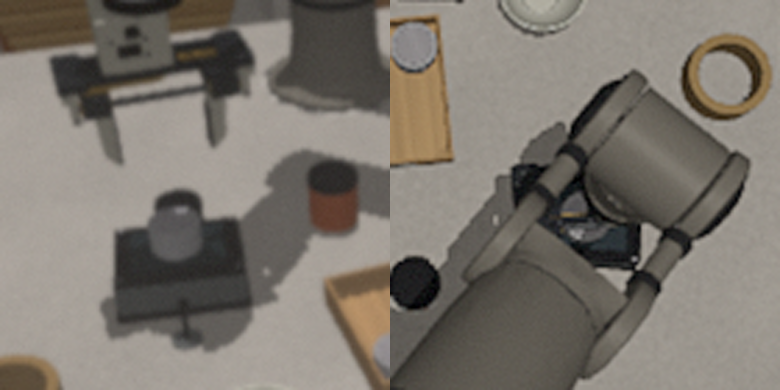

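The scene crop shows the open fingers at (113,155) and (215,140), straddling the tin at (175,230) from above. The black tin is behind it, clear of the fingers. The top view is blocked by the arm. Descending now.

```bash
python3 -m crank '[{"fingers":1,"tx":0.6,"ty":-0.03,"tz":0,"roll":0},{"fingers":1,"tx":1.3,"ty":-0.03,"tz":0,"roll":0},{"fingers":1,"tx":1.9,"ty":-0.03,"tz":0,"roll":0},{"fingers":1,"tx":2.4,"ty":-0.03,"tz":0,"roll":0},{"fingers":1,"tx":2.75,"ty":-0.03,"tz":0,"roll":0},{"fingers":1,"tx":2.9,"ty":-0.03,"tz":0,"roll":0},{"fingers":1,"tx":2.9,"ty":-0.03,"tz":0,"roll":0},{"fingers":1,"tx":2.9,"ty":-0.03,"tz":0,"roll":0}]'; python3 -m crank '[{"fingers":0.5,"tx":0,"ty":0,"tz":0,"roll":0},{"fingers":0.4,"tx":0,"ty":0,"tz":0,"roll":0},{"fingers":0.3,"tx":0,"ty":0,"tz":0,"roll":0},{"fingers":0.2,"tx":0,"ty":0,"tz":0,"roll":0},{"fingers":0.1,"tx":0,"ty":0,"tz":0,"roll":0},{"fingers":0,"tx":0,"ty":0,"tz":0,"roll":0},{"fingers":-0.1,"tx":0,"ty":0,"tz":0,"roll":0},{"fingers":-0.2,"tx":0,"ty":0,"tz":0,"roll":0}]' 20
```

```text
time: 3.2
tool_pos: [0.4551, -0.2997, 0.0884]
tool_rot: [-0.713, 1.57, -0.643]
contact_force: [0.1, 0.6, 0.1]
opening: 0.0918
time: 4.2
tool_pos: [0.4547, -0.2996, 0.0878]
tool_rot: [-0.878, 1.571, -0.808]
contact_force: [-1.1, -1.3, 1.4]
opening: 0.0564
```

```bash
python3 -m crank '[{"fingers":-0.2,"tx":-0.2,"ty":0,"tz":0,"roll":0},{"fingers":-0.2,"tx":-0.6,"ty":0,"tz":0,"roll":0},{"fingers":-0.2,"tx":-1.1,"ty":0,"tz":0,"roll":0},{"fingers":-0.2,"tx":-1.6,"ty":0,"tz":0,"roll":0},{"fingers":-0.2,"tx":-2.1,"ty":0,"tz":0,"roll":0},{"fingers":-0.2,"tx":-2.4,"ty":0,"tz":0,"roll":0},{"fingers":-0.2,"tx":-2.5,"ty":0,"tz":0,"roll":0},{"fingers":-0.2,"tx":-2.5,"ty":0,"tz":0,"roll":0}]'; python3 - <<'E'
from h import *
go(.5865,-.084,.186,94)
q,e=read_camera("top"); p,d=read_camera("scene"); np.savez("lift.npz",p=p,d=d,q=q,e=e)
P=cloud("scene",d.astype(float)).reshape(-1,3)
m=(d.ravel()>0)&(np.hypot(P[:,0]-.456,P[:,1]+.3)<.11)&(P[:,2]>.05)&(P[:,2]<.066); Q=P[m]
print(m.sum(),cv2.minAreaRect((Q[:,:2]*1000).astype(np.float32)),np.median(Q[:,2]))
a=cv2.resize(p[100:240,110:250,::-1],(560,560),interpolation=cv2.INTER_CUBIC); cv2.imwrite("pics/c3.png",a)
E
```

```text
time: 5.2
tool_pos: [0.4546, -0.2994, 0.1876]
tool_rot: [1.909, 1.571, 1.979]
contact_force: [0.5, -0.6, -1.1]
opening: 0.0563
now [ 0.4546 -0.2994  0.1876] jaw 94.0 q [-0.72  0.44  1.57  0.    1.14 -2.36] open 0.0563 F [ 0.5 -0.6 -1.1] t 5.2 
 rows: tx 0.041 ty 5.142 tz 3.665 roll -0.00
960 ((458.7842712402344, -300.4316711425781), (138.6506805419922, 108.50017547607422), 84.81684875488281) 0.057568469544046985
```

View pics/c3.png

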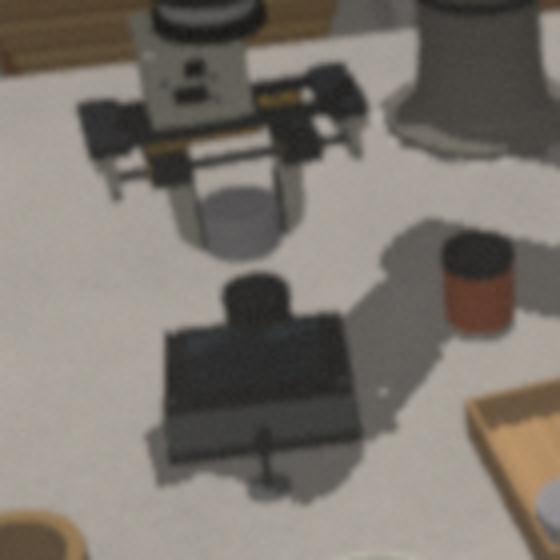

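The tin is held level between the fingers at (240,222), and the scanner at (260,370) is clear. Carrying it over to the tray.

```bash
python3 -m crank '[{"fingers":-0.2,"tx":0,"ty":0.4,"tz":0.28,"roll":0},{"fingers":-0.2,"tx":0,"ty":1.2,"tz":0.86,"roll":0},{"fingers":-0.2,"tx":0,"ty":2.3,"tz":1.64,"roll":0},{"fingers":-0.2,"tx":0,"ty":3.4,"tz":2.43,"roll":0},{"fingers":-0.2,"tx":0,"ty":4.3,"tz":3.07,"roll":0},{"fingers":-0.2,"tx":0,"ty":4.95,"tz":3.52,"roll":0},{"fingers":-0.2,"tx":0,"ty":5.14,"tz":3.66,"roll":0},{"fingers":-0.2,"tx":0,"ty":5.14,"tz":3.66,"roll":0}]'; python3 - <<'E'
from h import *
go(.5865,-.084,.0375,94)
p,d=read_camera("scene")
a=cv2.resize(p[100:260,190:350,::-1],(560,560),interpolation=cv2.INTER_CUBIC); cv2.imwrite("pics/c4.png",a)
E
```

```text
time: 6.3
tool_pos: [0.5863, -0.0835, 0.1873]
tool_rot: [2.979, 1.57, 3.05]
contact_force: [-0.2, -0.3, -1.2]
opening: 0.0567
now [ 0.5863 -0.0835  0.1873] jaw 94.1 q [-0.27  0.52  1.43 -0.    1.2  -1.91] open 0.0567 F [-0.2 -0.3 -1.2] t 6.3 
 rows: tx 3.744 ty -0.013 tz 0.007 roll 0.01
```

View pics/c4.png

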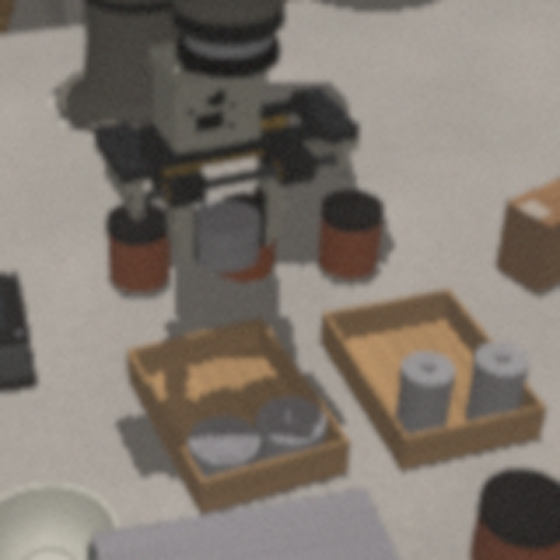

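The tin at (228,235) is over the tin tray's empty half, centred near (225,365). The stock tins at (225,440) and (290,420) are clear. Lowering.

```bash
python3 -m crank '[{"fingers":-0.2,"tx":0.5,"ty":0,"tz":0,"roll":0},{"fingers":-0.2,"tx":1.3,"ty":0,"tz":0,"roll":0},{"fingers":-0.2,"tx":2.1,"ty":0,"tz":0,"roll":0},{"fingers":-0.2,"tx":2.8,"ty":0,"tz":0,"roll":0},{"fingers":-0.2,"tx":3.3,"ty":0,"tz":0,"roll":0},{"fingers":-0.2,"tx":3.55,"ty":0,"tz":0,"roll":0},{"fingers":-0.2,"tx":3.65,"ty":0,"tz":0,"roll":0},{"fingers":-0.2,"tx":3.65,"ty":0,"tz":0,"roll":0}]'; python3 -c "
from h import *
go(.5865,-.084,.0365,94)"
```

```text
time: 7.35
tool_pos: [0.5866, -0.0846, 0.0422]
tool_rot: [-0.229, 1.57, -0.16]
contact_force: [-0.0, -0.3, 0.4]
opening: 0.0563
now [ 0.5866 -0.0846  0.0422] jaw 94.0 q [-0.27  0.69  1.56  0.    0.88 -1.91] open 0.0563 F [-0.  -0.3  0.4] t 7.35 
 rows: tx 0.142 ty 0.014 tz -0.002 roll -0.00
```

```bash
python3 -m crank '[{"fingers":-0.2,"tx":0.03,"ty":0,"tz":0,"roll":0},{"fingers":-0.2,"tx":0.06,"ty":0,"tz":0,"roll":0},{"fingers":-0.2,"tx":0.08,"ty":0,"tz":0,"roll":0},{"fingers":-0.2,"tx":0.1,"ty":0,"tz":0,"roll":0},{"fingers":-0.2,"tx":0.12,"ty":0,"tz":0,"roll":0},{"fingers":-0.2,"tx":0.12,"ty":0,"tz":0,"roll":0},{"fingers":-0.2,"tx":0.12,"ty":0,"tz":0,"roll":0},{"fingers":-0.2,"tx":0.12,"ty":0,"tz":0,"roll":0}]'
```

```text
time: 8.35
tool_pos: [0.5865, -0.0842, 0.0369]
tool_rot: [0.584, 1.571, 0.654]
contact_force: [-0.3, -0.1, -0.3]
opening: 0.0563
```

```bash
python3 -m crank '[{"fingers":-0.2,"tx":0.01,"ty":0,"tz":0,"roll":0},{"fingers":-0.2,"tx":0.02,"ty":0,"tz":0,"roll":0},{"fingers":-0.2,"tx":0.03,"ty":0,"tz":0,"roll":0},{"fingers":-0.2,"tx":0.04,"ty":0,"tz":0,"roll":0},{"fingers":-0.2,"tx":0.05,"ty":0,"tz":0,"roll":0},{"fingers":-0.2,"tx":0.05,"ty":0,"tz":0,"roll":0},{"fingers":-0.2,"tx":0.05,"ty":0,"tz":0,"roll":0},{"fingers":-0.2,"tx":0.05,"ty":0,"tz":0,"roll":0}]'
```

```text
time: 9.35
tool_pos: [0.5864, -0.0842, 0.0358]
tool_rot: [-0.214, 1.57, -0.145]
contact_force: [-2.2, 0.5, 6.9]
opening: 0.0568
```

Contact at 6.9 N, so the tin is on the tray floor. Opening just enough for the fingers to stay inside the walls, then raising.

```bash
python3 -m crank '[{"fingers":0.25,"tx":0,"ty":0,"tz":0,"roll":0},{"fingers":0.3,"tx":0,"ty":0,"tz":0,"roll":0},{"fingers":0.35,"tx":0,"ty":0,"tz":0,"roll":0},{"fingers":0.4,"tx":0,"ty":0,"tz":0,"roll":0},{"fingers":0.45,"tx":0,"ty":0,"tz":0,"roll":0},{"fingers":0.45,"tx":0,"ty":0,"tz":0,"roll":0},{"fingers":0.45,"tx":0,"ty":0,"tz":0,"roll":0},{"fingers":0.45,"tx":0,"ty":0,"tz":0,"roll":0}]' &&  python3 -m crank '[{"fingers":0.45,"tx":-0.2,"ty":0,"tz":0,"roll":0},{"fingers":0.45,"tx":-0.5,"ty":0,"tz":0,"roll":0},{"fingers":0.45,"tx":-1,"ty":0,"tz":0,"roll":0},{"fingers":0.45,"tx":-1.8,"ty":0,"tz":0,"roll":0},{"fingers":0.45,"tx":-2.8,"ty":0,"tz":0,"roll":0},{"fingers":0.45,"tx":-3.8,"ty":0,"tz":0,"roll":0},{"fingers":0.45,"tx":-4.6,"ty":0,"tz":0,"roll":0},{"fingers":0.45,"tx":-4.6,"ty":0,"tz":0,"roll":0}]';  python3 - <<'E'
from h import *
go(.483,.304,.22,18.4)
p,d=read_camera("scene"); np.savez("rel.npz",p=p,d=d)
a=cv2.resize(p[100:260,190:350,::-1],(560,560),interpolation=cv2.INTER_CUBIC); cv2.imwrite("pics/c5.png",a)
P=cloud("scene",d.astype(float)).reshape(-1,3)
m=(d.ravel()>0)&(np.hypot(P[:,0]-.5865,P[:,1]+.084)<.035)&(P[:,2]>.02)&(P[:,2]<.06); print(np.percentile(P[m,2],[50,90]),P[m].mean(0))
E
```

```text
time: 10.35
tool_pos: [0.5864, -0.0842, 0.0349]
tool_rot: [0.904, 1.571, 0.974]
contact_force: [0.4, -0.9, 0.1]
opening: 0.0665
time: 11.35
tool_pos: [0.5877, -0.0845, 0.2229]
tool_rot: [-0.334, 1.564, -0.264]
contact_force: [0.2, -0.1, 0.1]
opening: 0.0666
now [ 0.5877 -0.0845  0.2229] jaw 94.0 q [-0.27  0.49  1.38  0.    1.27 -1.91] open 0.0666 F [ 0.2 -0.1  0.1] t 11.35 
 rows: tx 0.036 ty 9.872 tz -1.935 roll 7.56
[0.039789   0.04213235] [ 0.59453744 -0.08440577  0.03708975]
```

View pics/c5.png

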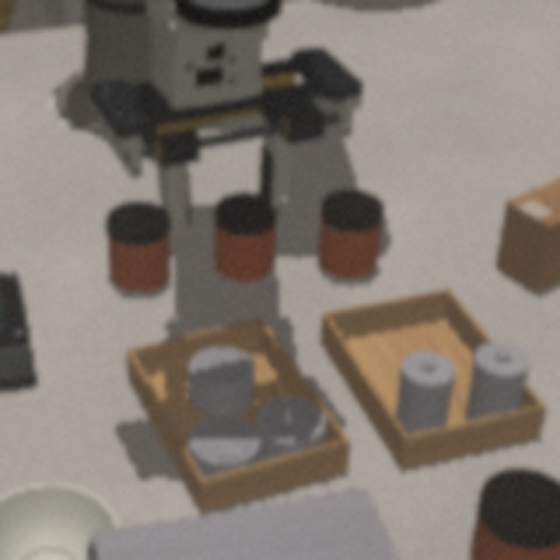

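The tin stands upright in the tin tray at (221,382), and the stock tins at (225,440) and (290,420) are where they were. Moving over the carton.

```bash
python3 -m crank '[{"fingers":1,"tx":0,"ty":1,"tz":-0.19,"roll":0.9},{"fingers":1,"tx":0,"ty":2.4,"tz":-0.46,"roll":1.9},{"fingers":1,"tx":0,"ty":3.8,"tz":-0.74,"roll":2.9},{"fingers":1,"tx":0,"ty":5.2,"tz":-1.0,"roll":3.9},{"fingers":1,"tx":0,"ty":6.6,"tz":-1.3,"roll":4.9},{"fingers":1,"tx":0,"ty":8,"tz":-1.56,"roll":5.9},{"fingers":1,"tx":0,"ty":9.2,"tz":-1.8,"roll":6.8},{"fingers":1,"tx":0,"ty":9.87,"tz":-1.93,"roll":7.56}]' && python3 -m crank '[{"fingers":1,"tx":0,"ty":0,"tz":0,"roll":0},{"fingers":1,"tx":0,"ty":0,"tz":0,"roll":0},{"fingers":1,"tx":0,"ty":0,"tz":0,"roll":0},{"fingers":1,"tx":0,"ty":0,"tz":0,"roll":0},{"fingers":1,"tx":0,"ty":0,"tz":0,"roll":0},{"fingers":1,"tx":0,"ty":0,"tz":0,"roll":0},{"fingers":1,"tx":0,"ty":0,"tz":0,"roll":0},{"fingers":1,"tx":0,"ty":0,"tz":0,"roll":0}]'; python3 - <<'E'
from h import *
go(.483,.304,.061,18.4)
p,d=read_camera("scene"); q,e=read_camera("top")
Q=cloud("top",e.astype(float)).reshape(-1,3)
# tin in tray / scanner from the unobstructed top view
m=(e.ravel()>0)&(np.hypot(Q[:,0]-.455,Q[:,1]+.3)<.11)&(Q[:,2]>.045)&(Q[:,2]<.066); print("scanner",m.sum(),cv2.minAreaRect((Q[m,:2]*1000).astype(np.float32)),np.median(Q[m,2]))
a=cv2.resize(p[100:240,280:420,::-1],(390,390),interpolation=cv2.INTER_CUBIC); b=cv2.resize(q[125:255,225:355,::-1],(390,390),interpolation=cv2.INTER_CUBIC)
cv2.imwrite("pics/c6.png",np.hstack([a,b])); np.savez("t2.npz",q=q,e=e,p=p,d=d)
E
```

```text
time: 12.4
tool_pos: [0.4802, 0.3064, 0.2177]
tool_rot: [-1.622, 1.568, -2.875]
contact_force: [0.9, -0.4, -0.4]
opening: 0.0917
time: 13.4
tool_pos: [0.4819, 0.3043, 0.2189]
tool_rot: [2.2, 1.571, 0.951]
contact_force: [0.6, 0.0, -0.5]
opening: 0.0916
now [0.4819 0.3043 0.2189] jaw 18.4 q [0.43 0.45 1.45 0.   1.24 0.11] open 0.0916 F [ 0.6  0.  -0.5] t 13.4 
 rows: tx 3.948 ty 0.024 tz 0.016 roll -0.00
scanner 1367 ((454.916259765625, -300.5445251464844), (142.45516967773438, 105.97047424316406), 83.36248779296875) 0.05451433567400499
```

View pics/c6.png

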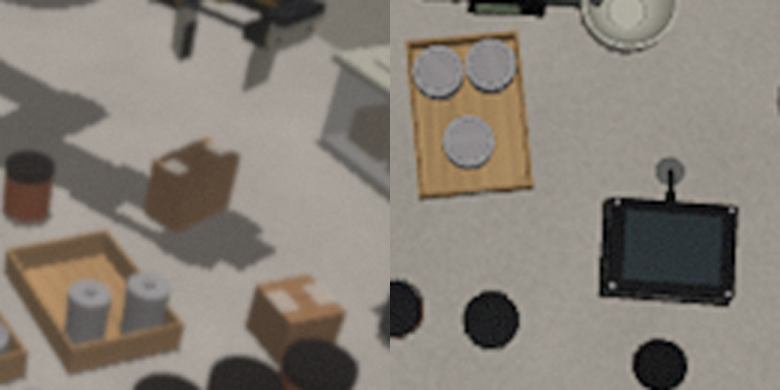

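The top crop shows the new tin at (469,140) beside the stock tins at (438,70) and (490,65). The scanner glass is clear, with corners near (623,205), (728,212), (722,290) and (620,285), and it sits off-centre in its frame. The scene crop shows the open fingers above the carton at (192,185). I'll measure the glass itself and descend.

```bash
python3 -m crank '[{"fingers":1,"tx":0.6,"ty":0.02,"tz":0.02,"roll":0},{"fingers":1,"tx":1.4,"ty":0.02,"tz":0.02,"roll":0},{"fingers":1,"tx":2.2,"ty":0.02,"tz":0.02,"roll":0},{"fingers":1,"tx":2.9,"ty":0.02,"tz":0.02,"roll":0},{"fingers":1,"tx":3.5,"ty":0.02,"tz":0.02,"roll":0},{"fingers":1,"tx":3.85,"ty":0.02,"tz":0.02,"roll":0},{"fingers":1,"tx":3.95,"ty":0.02,"tz":0.02,"roll":0},{"fingers":1,"tx":3.95,"ty":0.02,"tz":0.02,"roll":0}]'; python3 - <<'E'
from h import *
z=np.load("t2.npz"); q=z["q"].astype(int)
for n,im,box in(("top",q,(185,232,290,346)),("scene",z["p"].astype(int),(170,220,140,210))):
    r0,r1,c0,c1=box; s=im[r0:r1,c0:c1]
    m=((s[...,2]-s[...,0]>8)&(s.sum(-1)>60)&(s.sum(-1)<260)).astype(np.uint8)
    k,l,st,ce=cv2.connectedComponentsWithStats(m); i=1+st[1:,4].argmax(); vu=np.argwhere(l==i)
    pts=np.array([ray(n,c0+u,r0+v,.056)[:2]*1000 for v,u in vu],np.float32); print(n,len(pts),cv2.minAreaRect(pts),pts.mean(0))
crop=cv2.resize(z["q"][188:230,290:346,::-1],(784,588),interpolation=cv2.INTER_CUBIC); cv2.imwrite("pics/c7.png",cv2.convertScaleAbs(crop,alpha=2))
E
```

```text
time: 14.5
tool_pos: [0.4833, 0.3039, 0.0614]
tool_rot: [1.776, 1.57, 0.526]
contact_force: [0.5, 0.8, 0.6]
opening: 0.0915
top 651 ((458.1386413574219, -301.89764404296875), (106.24164581298828, 77.42904663085938), 84.8050537109375) [ 456.96768 -302.677  ]Traceback (most recent call last):
  File "<stdin>", line 6, in <module>
ValueError: attempt to get argmax of an empty sequence
```

```bash
python3 -m crank '[{"fingers":0.6,"tx":0,"ty":0,"tz":0,"roll":0},{"fingers":0.5,"tx":0,"ty":0,"tz":0,"roll":0},{"fingers":0.4,"tx":0,"ty":0,"tz":0,"roll":0},{"fingers":0.3,"tx":0,"ty":0,"tz":0,"roll":0},{"fingers":0.2,"tx":0,"ty":0,"tz":0,"roll":0},{"fingers":0.1,"tx":0,"ty":0,"tz":0,"roll":0},{"fingers":0,"tx":0,"ty":0,"tz":0,"roll":0},{"fingers":-0.2,"tx":0,"ty":0,"tz":0,"roll":0}]' 35 && python3 -m crank '[{"fingers":-0.2,"tx":0,"ty":0,"tz":0,"roll":0},{"fingers":-0.2,"tx":-0.2,"ty":0,"tz":0,"roll":0},{"fingers":-0.2,"tx":-0.6,"ty":0,"tz":0,"roll":0},{"fingers":-0.2,"tx":-1.2,"ty":0,"tz":0,"roll":0},{"fingers":-0.2,"tx":-2,"ty":0,"tz":0,"roll":0},{"fingers":-0.2,"tx":-2.8,"ty":0,"tz":0,"roll":0},{"fingers":-0.2,"tx":-3.5,"ty":0,"tz":0,"roll":0},{"fingers":-0.2,"tx":-3.6,"ty":0,"tz":0,"roll":0}]';  python3 - <<'E'
from h import *
go(.4575,-.302,.206,-5.2)
p,d=read_camera("scene")
P=cloud("scene",d.astype(float)).reshape(-1,3); m=(d.ravel()>0)&(np.hypot(P[:,0]-.483,P[:,1]-.304)<.09)&(P[:,2]>.1)&(P[:,2]<.24)
print(np.percentile(P[m,2],[1,5,50]))
cv2.imwrite("pics/c7.png",cv2.resize(p[60:220,260:440,::-1],(630,560),interpolation=cv2.INTER_CUBIC))
E
```

```text
time: 15.5
tool_pos: [0.4829, 0.3038, 0.0609]
tool_rot: [-2.098, 1.571, 2.935]
contact_force: [-1.6, -0.7, 1.0]
opening: 0.0559
time: 16.5
tool_pos: [0.484, 0.3043, 0.2079]
tool_rot: [1.687, 1.565, 0.437]
contact_force: [0.4, -0.5, -2.2]
opening: 0.0557
now [0.484  0.3043 0.2079] jaw 18.4 q [0.43 0.46 1.46 0.   1.21 0.11] open 0.0557 F [ 0.4 -0.5 -2.2] t 16.5 
 rows: tx 0.008 ty -5.412 tz 14.174 roll 2.36
[0.1510802  0.15564244 0.20408388]
```

View pics/c7.png

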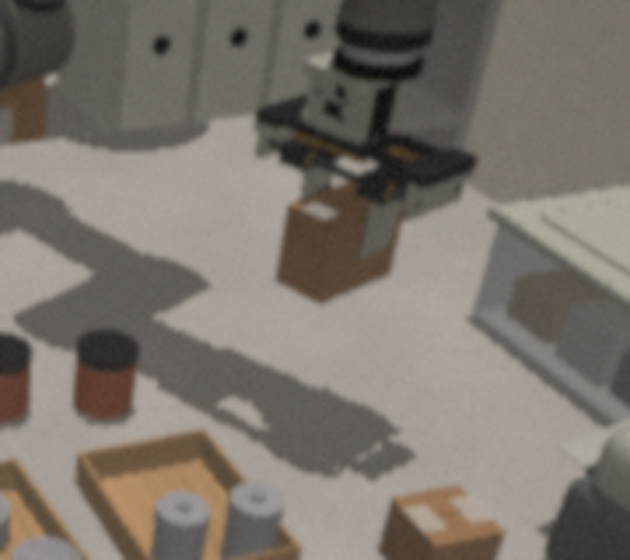

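The carton hangs level in the jaws at (340,240), with its underside about 0.147 m up, well above the jars and canisters. Carrying it across in two smooth calls.

```bash
python3 -m crank '[{"fingers":-0.2,"tx":0,"ty":-0.1,"tz":0.26,"roll":0.1},{"fingers":-0.2,"tx":0,"ty":-0.3,"tz":0.79,"roll":0.2},{"fingers":-0.2,"tx":0,"ty":-0.65,"tz":1.7,"roll":0.4},{"fingers":-0.2,"tx":0,"ty":-1.05,"tz":2.75,"roll":0.6},{"fingers":-0.2,"tx":0,"ty":-1.5,"tz":3.93,"roll":0.8},{"fingers":-0.2,"tx":0,"ty":-1.95,"tz":5.11,"roll":1.0},{"fingers":-0.2,"tx":0,"ty":-2.4,"tz":6.29,"roll":1.2},{"fingers":-0.2,"tx":0,"ty":-2.8,"tz":7.33,"roll":1.36}]'; python3 -c "
from h import *
go(.4575,-.302,.206,-5.2)"
```

```text
time: 17.55
tool_pos: [0.4677, -0.0126, 0.2043]
tool_rot: [-1.592, 1.569, -3.082]
contact_force: [0.6, 0.2, -2.1]
opening: 0.0562
now [ 0.4677 -0.0126  0.2043] jaw 4.6 q [-0.19  0.29  1.75 -0.    1.11 -0.27] open 0.0562 F [ 0.6  0.2 -2.1] t 17.55 
 rows: tx -0.043 ty -0.838 tz 7.190 roll 0.98
```

```bash
python3 -m crank '[{"fingers":-0.2,"tx":0,"ty":-0.12,"tz":1.0,"roll":0.14},{"fingers":-0.2,"tx":0,"ty":-0.25,"tz":2.1,"roll":0.3},{"fingers":-0.2,"tx":0,"ty":-0.38,"tz":3.2,"roll":0.45},{"fingers":-0.2,"tx":0,"ty":-0.5,"tz":4.3,"roll":0.6},{"fingers":-0.2,"tx":0,"ty":-0.62,"tz":5.4,"roll":0.75},{"fingers":-0.2,"tx":0,"ty":-0.74,"tz":6.3,"roll":0.88},{"fingers":-0.2,"tx":0,"ty":-0.81,"tz":6.9,"roll":0.95},{"fingers":-0.2,"tx":0,"ty":-0.84,"tz":7.15,"roll":0.98}]' && python3 -m crank '[{"fingers":-0.2,"tx":0,"ty":0,"tz":0,"roll":0},{"fingers":-0.2,"tx":0,"ty":0,"tz":0,"roll":0},{"fingers":-0.2,"tx":0,"ty":0,"tz":0,"roll":0},{"fingers":-0.2,"tx":0,"ty":0,"tz":0,"roll":0},{"fingers":-0.2,"tx":0,"ty":0,"tz":0,"roll":0},{"fingers":-0.2,"tx":0,"ty":0,"tz":0,"roll":0},{"fingers":-0.2,"tx":0,"ty":0,"tz":0,"roll":0},{"fingers":-0.2,"tx":0,"ty":0,"tz":0,"roll":0}]'; python3 - <<'E'
from h import *
go(.4575,-.302,.138,-5.2)
E
```

```text
time: 18.55
tool_pos: [0.4587, -0.2987, 0.2043]
tool_rot: [-2.302, 1.57, 2.32]
contact_force: [-0.7, 0.5, -2.4]
opening: 0.0558
time: 19.55
tool_pos: [0.4596, -0.2976, 0.2049]
tool_rot: [2.658, 1.571, 1.0]
contact_force: [0.2, -0.1, -2.1]
opening: 0.0557
now [ 0.4596 -0.2976  0.2049] jaw -5.0 q [-0.71  0.42  1.53  0.    1.18 -0.63] open 0.0557 F [ 0.2 -0.1 -2.1] t 19.55 
 rows: tx 1.672 ty -0.042 tz 0.113 roll 0.02
```

```bash
python3 -m crank '[{"fingers":-0.2,"tx":0.2,"ty":-0.01,"tz":0.02,"roll":0},{"fingers":-0.2,"tx":0.5,"ty":-0.02,"tz":0.05,"roll":0},{"fingers":-0.2,"tx":0.8,"ty":-0.04,"tz":0.1,"roll":0},{"fingers":-0.2,"tx":1.1,"ty":-0.04,"tz":0.11,"roll":0.02},{"fingers":-0.2,"tx":1.35,"ty":-0.04,"tz":0.11,"roll":0.02},{"fingers":-0.2,"tx":1.5,"ty":-0.04,"tz":0.11,"roll":0.02},{"fingers":-0.2,"tx":1.55,"ty":-0.04,"tz":0.11,"roll":0.02},{"fingers":-0.2,"tx":1.55,"ty":-0.04,"tz":0.11,"roll":0.02}]'; python3 - <<'E'
from h import *
go(.4575,-.302,.137,-5.2)
p,d=read_camera("scene"); np.savez("f.npz",p=p,d=d)
P=cloud("scene",d.astype(float)).reshape(-1,3); ok=d.ravel()>0
# carton +x face (towards camera) by brown colour
hsv=cv2.cvtColor(p,cv2.COLOR_RGB2HSV).reshape(-1,3).astype(int)
m=ok&(abs(P[:,0]-.487)<.05)&(abs(P[:,1]+.3)<.09)&(P[:,2]>.07)&(P[:,2]<.16)&(hsv[:,1]>70)&(hsv[:,0]<25)
Q=P[m]; print(m.sum(),"z",np.percentile(Q[:,2],[0,2,98]),cv2.minAreaRect((Q[:,:2]*1000).astype(np.float32)))
cv2.imwrite("pics/c8.png",cv2.resize(p[100:230,120:240,::-1],(540,585),interpolation=cv2.INTER_CUBIC))
E
```

```text
time: 20.55
tool_pos: [0.4577, -0.3019, 0.143]
tool_rot: [1.42, 1.571, -0.242]
contact_force: [-0.8, -0.2, -1.8]
opening: 0.0559
now [ 0.4577 -0.3019  0.143 ] jaw -5.2 q [-0.72  0.49  1.61  0.    1.04 -0.63] open 0.0559 F [-0.8 -0.2 -1.8] t 20.55 
 rows: tx 0.150 ty -0.005 tz 0.003 roll -0.00
515 z [0.08362172 0.08627154 0.15245841] ((486.2870178222656, -302.8366394042969), (98.74252319335938, 9.900474548339844), 84.82861328125)
```

View pics/c8.png

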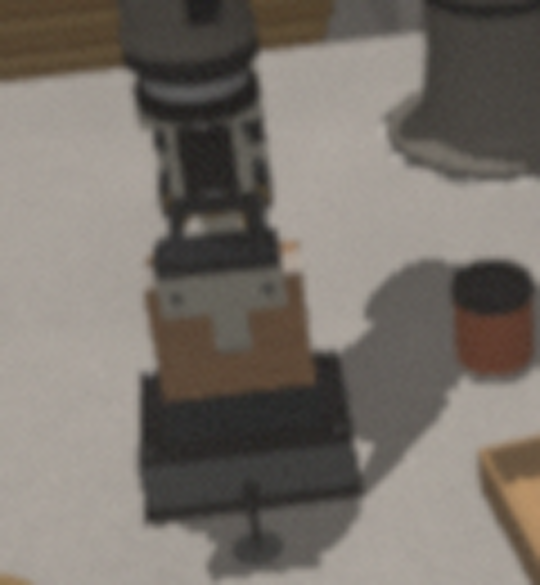

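The scene crop shows the carton upright above the scanner, with its lower edge from (163,400) to (315,383) parallel to the scanner's front edge. Its centre along the glass agrees with the glass to about 1.5 mm and its angle is 84.8° for both. The last step is 6 mm down.

```bash
python3 -m crank '[{"fingers":-0.2,"tx":0.03,"ty":0,"tz":0.01,"roll":0},{"fingers":-0.2,"tx":0.07,"ty":0,"tz":0.01,"roll":0},{"fingers":-0.2,"tx":0.11,"ty":0,"tz":0.01,"roll":0},{"fingers":-0.2,"tx":0.14,"ty":0,"tz":0.01,"roll":0},{"fingers":-0.2,"tx":0.14,"ty":0,"tz":0.01,"roll":0},{"fingers":-0.2,"tx":0.14,"ty":0,"tz":0.01,"roll":0},{"fingers":-0.2,"tx":0.14,"ty":0,"tz":0.01,"roll":0},{"fingers":-0.2,"tx":0.14,"ty":0,"tz":0.01,"roll":0}]' && python3 -m crank '[{"fingers":-0.2,"tx":0,"ty":0,"tz":0,"roll":0},{"fingers":-0.2,"tx":0,"ty":0,"tz":0,"roll":0},{"fingers":-0.2,"tx":0,"ty":0,"tz":0,"roll":0},{"fingers":-0.2,"tx":0,"ty":0,"tz":0,"roll":0},{"fingers":-0.2,"tx":0,"ty":0,"tz":0,"roll":0},{"fingers":-0.2,"tx":0,"ty":0,"tz":0,"roll":0},{"fingers":-0.2,"tx":0,"ty":0,"tz":0,"roll":0},{"fingers":-0.2,"tx":0,"ty":0,"tz":0,"roll":0}]'; python3 - <<'E'
from h import *
go(.4575,-.302,.137,-5.2)
p,d=read_camera("scene")
P=cloud("scene",d.astype(float)).reshape(-1,3); ok=d.ravel()>0
hsv=cv2.cvtColor(p,cv2.COLOR_RGB2HSV).reshape(-1,3).astype(int)
m=ok&(abs(P[:,0]-.487)<.05)&(abs(P[:,1]+.3)<.09)&(P[:,2]>.065)&(P[:,2]<.16)&(hsv[:,1]>70)&(hsv[:,0]<25)
Q=P[m]; print("carton z",np.percentile(Q[:,2],[0,2,98]),cv2.minAreaRect((Q[:,:2]*1000).astype(np.float32)))
m=ok&(abs(P[:,0]-.505)<.01)&(abs(P[:,1]+.3)<.05)&(P[:,2]>.04)&(P[:,2]<.068); print("scanner z",np.median(P[m,2]))
cv2.imwrite("pics/c9.png",cv2.resize(p[90:270,120:400,::-1],(784,504),interpolation=cv2.INTER_CUBIC))
E
```

```text
time: 21.6
tool_pos: [0.4576, -0.3023, 0.1373]
tool_rot: [1.662, 1.571, -0.0]
contact_force: [0.1, -1.7, -1.7]
opening: 0.0561
time: 22.6
tool_pos: [0.4576, -0.3022, 0.1373]
tool_rot: [2.788, 1.571, 1.127]
contact_force: [-0.6, -0.5, -2.5]
opening: 0.0557
now [ 0.4576 -0.3022  0.1373] jaw -5.2 q [-0.72  0.5   1.62  0.    1.03 -0.63] open 0.0557 F [-0.6 -0.5 -2.5] t 22.6 
 rows: tx 0.007 ty -0.002 tz -0.006 roll -0.00
carton z [0.07732562 0.08044631 0.15695232] ((467.5105895996094, -302.41693115234375), (99.3509292602539, 52.145198822021484), 88.28797149658203)
scanner z 0.05370668203537532
```

View pics/c9.png

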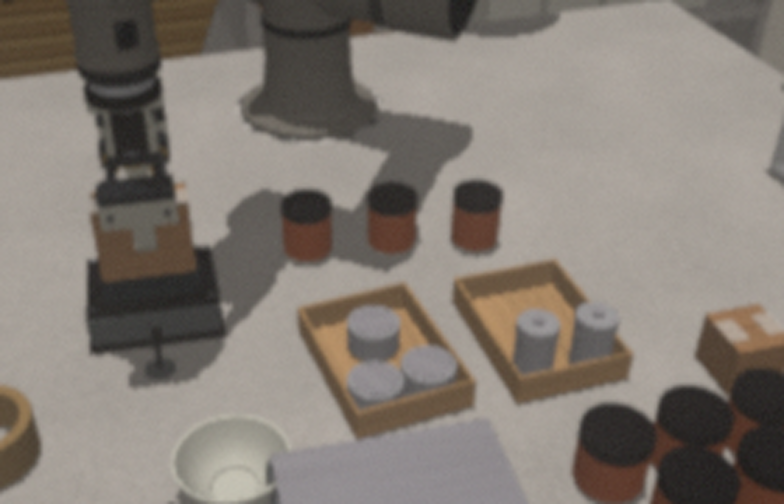

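The carton hangs upright over the scanner at (145,245). The three tins stand in the tin tray at (373,332), (376,383) and (429,368), and the jars, canisters and square carton have not moved. Handing in.

```bash
python3 -c "
from cell import hand_in
print(hand_in())"
```

```text
the job is handed in; nothing more can be done
None
```

I moved the silver tin from the scanner into the empty half of the tin tray and let go of it. I then carried the long carton over the stock and am still holding it above the scanner's glass. I handed in at about 22.7 s; no verdict is reported.

**Tin:** It stands upright on the tray floor with its top at about 0.040 m. It touched down at about 7 N before I released it, and the two stock tins have not visibly moved.

**Carton:**
- **Grip:** It is steady in the gripper at 35 N, with 56 mm between the fingers.
- **Position:** The tool is at (0.458, -0.302), about 1–2 mm from the glass centre I measured. The carton was turned to the glass's measured long side, 84.8°, and an image just before the final 6 mm descent gave the same angle.
- **Height:** Its underside is at about 0.076–0.077 m, so roughly 20 mm above the glass. Wrist force shows only the carton's weight, so it is not touching the scanner.

**Checks that disagreed:**
- The two cameras differ by about 2–4 mm in x. I averaged them or relied on the top view.
- The last scanner-height reading from the scene camera was 0.054 m, against 0.056 m in the text and about 0.0575 m measured earlier. I put this down to the pixels lying on the scanner's edge.
- The last depth fit of the carton gave 88° because it mixed in pixels from the carton's top.
- The colour check of the glass failed in the scene view, so the glass centre comes from the top view only.

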